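Swing the stopper tray home and pin it

ROBOT

A 7-joint arm with a two-finger parallel gripper is mounted at the origin on the work surface. World frame = base frame: x ahead of the robot, y to its left, z up, the work surface at z = 0. Lengths are in m, angles in rad, forces in N, time in s.
With the tool pointing down it reaches from about 0.425 to 0.875 m from the base axis. Payload 9.9 kg.
Tool frame: the origin (TCP) lies midway between the tips of the shut fingers; the grasp point (between the pads) lies 19 mm behind it; z points along the fingers, y is the line along which they close (so a half turn about z gives the same grasp; the last joint's range is limited). The gripper opens to 85 mm and grips with 20 to 120 N. Pads are 22 mm wide; open, the fingers measure 114 mm over their backs; the gripper's body (76 mm by 85 mm) begins 54 mm behind the grasp point. The pads swing forward as they close: fully open they stand 13 mm farther back than shut.
Start: joints at [-1.287, 0.576, 0.025, 1.437, -0.015, 1.129, -0.057], TCP at [0.243, 0.63, 0.2] pointing down, gripper open.
Joint ranges: [-2.76, 2.76], [-0.34, 2.15], [-1.52, 1.57], [0.19, 2.46], [-1.09, 4.23], [0.17, 1.99], [-2.82, 2.82]. Speed limits (rad/s): [2.22, 2.22, 3.01, 3.01, 3.14, 3.14, 3.14].

INTERFACE

Orientations are given as [roll, pitch, yaw] about the fixed x, y, z axes, in that order (R = Rz(yaw) Ry(pitch) Rx(roll)).
In Python, from station import r, eoat, planner, monitor, imaging, job, boxes_of, landmark_of gives the robot as it stands. Calls block until the motion is done:
- r.movep(position, orientation): joint-space move of the TCP to a pose.
- r.movel(position, orientation=None, max_speed=0.15): straight line of the TCP; orientation=None keeps the orientation; max_speed is the mean speed in m/s.
- r.move_j(angles): joint-space move.
- eoat.set_gripper(opening): opening from 0.0 (shut) to 1.0 (fully open); the grip force is fixed at half the most; returns when the fingers have stopped.
- r.dwell(seconds).
- planner.solve_ik(position, orientation): joint angles nearest the present ones, or None.
- monitor.observe(): the state.
- imaging.camera(name): name is "scene" or "side" or "wrist"; returns the picture (400x640x3 uint8, red, green, blue); there is no depth.
- imaging.camera_params(name): a dict with "mtx" (3x3 intrinsics, pixels), "position" and "rotation" of the camera in the world; the wrist camera has in their place "mount" (4x4, takes a point from camera to tool coordinates, whose origin is the TCP and whose axes are the flange's). Camera axes: x right, y down, z forward; pixel columns grow to the right and rows downward; lengths in m; the calibration is good to about 2 mm. A picture is of the moment at which its call begins: read the wrist's pose just before it. camera_params takes no time and is no camera call.
A pose or a line that the arm cannot do raises r.MotionError and nothing moves.
- job.sign_off(): hands the job in; it is judged then, once.
Trained networks look in the newest picture that a camera, given by its name, has taken for a name from the list of things; names that differ only in an ending like _2 or _b are one class to them, and where a whole thing is asked for, a point or a joint stands for the part that bears it (a point fixed in the world has none). Each returns a list of dicts, best first, with "score" (0 to 1); they miss things now and then, are a little off and sometimes report something else, mostly with a low value. They report only what shows in the picture. A call takes as long as a camera call. They do not tell look-alikes from the thing itself.
- boxes_of(target, camera): "uv" ([column, row] in pixels, amid what is visible of it).
- landmark_of(target, camera): "uv" ([column, row] in pixels: a listed point, or the origin of a listed thing).
The state is a dict: "time_s": time; "joints": joint angles; "qvel": joint speeds; "joint_torque": joint torques, N m; "tool_pos": TCP position; "tcp_rot": TCP orientation; "force": force on the tool from outside, world axes, zero at the start; "wrist_torque": the same for the moment, N m; "opening": opening from 0.0 (shut) to 1.0 (fully open); "finger_force": force on a finger pad.
Only numpy, scipy, OpenCV 4.12 (cv2) and the standard library are available. Lean on these libraries where they do the work, as an engineer would, in place of code of your own. Each camera call takes 0.05 s, during which the arm holds its last target. There are 200 camera calls.

TASK

Swing the tray of bottle stoppers round to its stop by pushing on the yellow rubber pad near its free corner, and press it there by the pad with a steady force of about 10 newtons for a second, never pushing the tray with 20 newtons or more. Then take the red-headed lock pin out of its holder and put it fully down through the eye of the tray into the hole in the board, and let go. Leave the two bottles and the jar where they stand.

Things in the scene. Friction and masses are not known exactly. Their poses are not given: they have to be found in the camera images.
- board: Fixed plywood board, 290 x 350 mm, 18 mm thick, lying on the bench. Origin on the bench directly under the steel pivot pin of the tray (the pivot axis is vertical through it); the board reaches from -50 to 240 mm along its x and from -220 to 130 mm along its y. A red stop block with a rubber face (50 x 14 mm, top 52 mm above the bench) stands on it.
- socket (a point): Centre of the mouth of the lock hole in the board, on the board's top face (18 mm above the bench), 197 mm from the pivot axis. Hole diameter 15 mm, through to the bench, with a 2 mm chamfer.
- swing (a joint): Angle of the tray about its pivot pin in rad, growing anticlockwise seen from above; range 0 to 1.15, and 1.15 is home, against the stop. The tray turns stiffly (about 2 N at the pad), stays where it is left, and never springs back more than a hair from the stop; the stop gives by less than 2 mm under 15 N.
- tray: Open wooden tray of stoppers, 205 x 130 mm. Origin on the pivot axis, 18 mm above the bench; x runs along the tray from pivot to lock eye. It reaches from -30 to 175 mm along x and -30 to 100 mm along y; rim top 56 mm above the bench, stopper tops 54, pivot pin top (13 mm radius) 66. When swing grows the tray moves towards its own +y.
- pad: Push pad on the outer face of the tray's -y wall, near the free corner. Origin in its steel foot, 148 mm along the tray's x, 32 mm to its -y side, 42 mm above the bench; axes as the tray's. The foot wears a yellow rubber buffer, 44 mm along x, 28 mm high, screwed out by an unmeasured amount: its flat outer face lies 42 to 52 mm from the tray's x axis. Push it towards +y.
- eye (a point): Centre of the upper mouth of the lock eye, a 15 mm through hole (2 mm chamfer) in the flat metal ear (45 mm along x, 50 mm wide, 8 mm thick, top 28 mm above the bench) beyond the tray's free end, 197 mm from the pivot on the tray's x axis. Exactly over the lock hole when the tray is home.
- holder: Fixed dark wooden block 50 x 50 mm, 30 mm high, with a 15 mm through hole at its centre. Origin at the centre of its underside.
- pin: Loose lock pin, 83 mm long, about 80 g, standing in the holder with its tip on the bench: steel shank 12 mm diameter and 55 mm long with a tapered tip, then a red head 20 mm diameter and 28 mm long. Origin at the centre of the tip's end; z runs up to the head. Fully down in the board its tip rests on the bench, its head 55 to 83 mm above the bench.
- bottle_green: Bystander: standing green bottle, 72 mm diameter, 240 mm high. Origin at the centre of its base.
- bottle_amber: Bystander: standing amber bottle, 68 mm diameter, 220 mm high. Origin at the centre of its base.
- jar: Bystander: standing glass jar, 76 mm diameter, 90 mm high. Origin at the centre of its base.
Mind the look-alikes: they are no part of the job. Several things look just like the pin: the one meant starts farthest to the robot's left.

How it is judged:
On the way:
1. the tray is held against its stop (swing above 1.135) by the fingers on the yellow pad with 6 to 15 N, for 0.5 s (value of joint swing above 1.135 rad and contact force between the fingers and pad between 6 and 15 N), for 0.5 s.
At the end, for the whole second after the job is handed in: The tray is home (swing above 1.13), the lock pin stands in eye and board hole with its tip within 4 mm of the bench and 5 mm of the hole's axis, upright within 0.15 rad, at rest and released (value of joint swing above 1.13 rad and horizontal distance between pin and socket below 0.005 m and height (world z) of pin below 0.004 m and angle between pin's own z axis and vertical below 0.15 rad and linear speed of pin below 0.02 m/s); the robot touches nothing.
It fails at once if the tray is pushed with 20 N or more (contact force between any of the fingers, the arm and tray above 20 N).
It fails at once if a bottle or the jar is moved by more than 20 mm or tipped (distance of any of bottle_green, bottle_amber, jar from where it was at the start of the episode above 0.02 m or angle between any of bottle_green, bottle_amber, jar's own z axis and vertical above 0.3 rad).
It also fails if it takes over 72 s, if anything falls off the work surface, if the arm or the gripper's body presses on something with over 40 N, if the wrist force passes 120 N, or if a joint passes its speed limit or range.

## Working session

There is one attempt and no reset: what is moved stays moved. The work goes in short steps, each a Python script; the robot and the scene stay as the last script left them, time stands still between calls to the robot, and variables do not carry over. Pictures are saved under pics/ and viewed, at most 14 in all, crops included, and the job is handed in when it is done.

```bash
mkdir -p pics; ls; cat > h.py <<'E'
import numpy as np, cv2
from station import r, eoat, planner, monitor, imaging, job, boxes_of, landmark_of
from scipy.spatial.transform import Rotation as R
def save(name,img): cv2.imwrite('pics/'+name+'.png',cv2.cvtColor(img,cv2.COLOR_RGB2BGR))
def cam(name):
    p=imaging.camera_params(name)
    if 'mount' in p:
        s=monitor.observe(); M=np.array(p['mount'])
        Rt=R.from_euler('xyz',s['tcp_rot']).as_matrix() if np.size(s['tcp_rot'])==3 else np.array(s['tcp_rot'])
        return np.array(p['mtx']), Rt@M[:3,:3], np.array(s['tool_pos'])+Rt@M[:3,3]
    return np.array(p['mtx']), np.array(p['rotation']).reshape(3,3), np.array(p['position'])
def toplane(c,uv,z):
    K,Rc,t=c; d=Rc@np.linalg.solve(K,[uv[0],uv[1],1.]); return t+d*(z-t[2])/d[2]
def proj(c,P):
    K,Rc,t=c; q=K@(Rc.T@(np.asarray(P)-t)); return q[:2]/q[2]
E
python3 - <<'E'
from h import *
for n in ['scene','side']:
    c=cam(n); im=imaging.camera(n); save(n+'0',im); print(n,c[2],c[1][:,2])
    for t,z in [('pin',0),('holder',0),('board',0),('tray',.018),('pad',.042),('eye',.028),('socket',.018),('bottle_green',0),('bottle_amber',0),('jar',0)]:
        for d in landmark_of(t,n)[:5]:
            print(t,round(d['score'],2),np.round(d['uv'],1),np.round(toplane(c,d['uv'],z),3)[:2])
s=monitor.observe(); print(s)
E
```

```text
picsTraceback (most recent call last):
  File "<stdin>", line 3, in <module>
  File "h.py", line 11, in cam
    return np.array(p['mtx']), np.array(p['rotation']).reshape(3,3), np.array(p['position'])
                               ~~~~~~~~~~~~~~~~~~~~~~~~~~~~~~~^^^^^
ValueError: cannot reshape array of size 3 into shape (3,3)
```

```bash
sed -i "s/np.array(p\['rotation'\]).reshape(3,3)/R.from_euler('xyz',p['rotation']).as_matrix()/" h.py
cat > m.py <<'E'
from h import *
for n in ['scene','side']:
    c=cam(n); im=imaging.camera(n); save(n+'0',im); print(n,c[2],c[1][:,2])
    for t,z in [('pin',0),('holder',0),('board',0),('tray',.018),('pad',.042),('eye',.028),('socket',.018),('bottle_green',0),('bottle_amber',0),('jar',0)]:
        for d in landmark_of(t,n)[:5]:
            print(t,round(d['score'],2),np.round(d['uv'],1),np.round(toplane(c,d['uv'],z),3)[:2])
s=monitor.observe(); print(s)
E
python3 m.py
```

```text
scene [ 1.64862472 -0.32989912  0.97563668] [-0.76254985  0.22587007 -0.60621814]
pin 0.75 [332.1 213.1] [0.455 0.06 ]
pin 0.61 [181.2 253.4] [ 0.508 -0.434]
pin 0.5 [208.3 247. ] [ 0.503 -0.352]
holder 0.67 [206.  251.2] [ 0.521 -0.361]
board 0.84 [334.4 211.5] [0.449 0.069]
tray 0.87 [332.7 212.2] [0.473 0.056]
pad 0.44 [290.4 220. ] [ 0.501 -0.092]
eye 0.91 [288.1 238.9] [ 0.571 -0.117]
socket 0.73 [348.  251.2] [0.666 0.041]
bottle_green 0.91 [444.  221.1] [0.603 0.393]
bottle_amber 0.7 [421.  185.4] [0.396 0.413]
jar 0.93 [212.5 207.1] [ 0.303 -0.317]
side [ 0.24951735 -0.88903756  0.76782762] [ 0.21305175  0.75744121 -0.61716429]
pin 0.82 [356.4 357.1] [ 0.456 -0.433]
pin 0.75 [372.2 322.5] [ 0.514 -0.366]
pin 0.58 [382.1 350.8] [ 0.509 -0.433]
holder 0.97 [370.3 321.6] [ 0.511 -0.362]
holder 0.38 [275.  325.1] [ 0.32  -0.319]
board 0.63 [301.  203.8] [0.466 0.054]
tray 0.64 [301.2 200. ] [0.465 0.048]
pad 0.7 [332.9 223.8] [ 0.511 -0.094]
eye 0.82 [353.4 233. ] [ 0.554 -0.125]
eye 0.51 [302.4 200.8] [0.465 0.031]
socket 0.89 [367.1 190.1] [0.653 0.044]
socket 0.73 [299.7 200.3
[... 211 characters left out ...]
rray([-1.2867879 ,  0.57570078,  0.02490171,  1.43710413, -0.01496674,
        1.12899616, -0.05650425]), 'qvel': array([ 1.68094825e-04,  6.52806153e-04,  2.55208236e-03,  2.27199825e-04,
        2.40467718e-05,  5.35352961e-04, -3.75667387e-04]), 'joint_torque': array([ 1.29630880e-03, -7.65498805e+01,  2.24965699e+00, -2.86295575e+01,
        1.54825207e-02,  2.86540075e-03, -2.46921950e-08]), 'tool_pos': array([0.24271756, 0.62985397, 0.1998869 ]), 'tcp_rot': array([-3.14157083e+00,  2.79046220e-05,  2.77379087e+00]), 'force': array([-0.18671594, -0.06920927, -0.23474034]), 'wrist_torque': array([ 0.0315687 , -0.03945003,  0.01469184]), 'finger_force': 0.0, 'opening': 1.0026846231458297}
```

```bash
python3 -c "
import cv2
a=cv2.imread('pics/scene0.png')[140:340,120:520]; cv2.imwrite('pics/sc.png',cv2.resize(a,(800,400),interpolation=3))
a=cv2.imread('pics/side0.png')[100:400,180:480]; cv2.imwrite('pics/si.png',cv2.resize(a,(600,600),interpolation=3))"
```

```text
(no output)
```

View pics/sc.png

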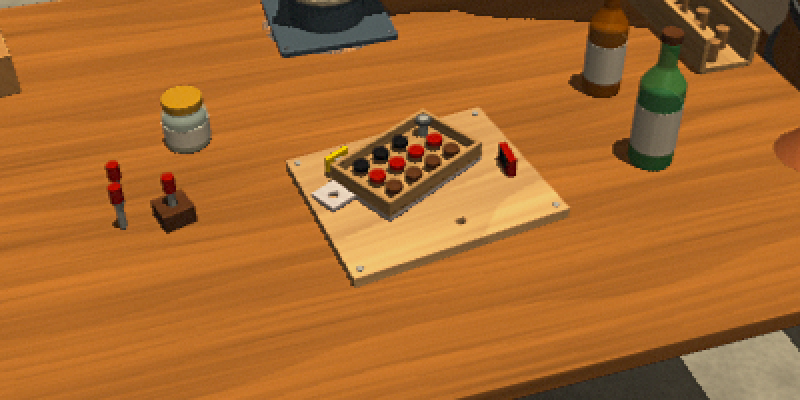

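View pics/si.png

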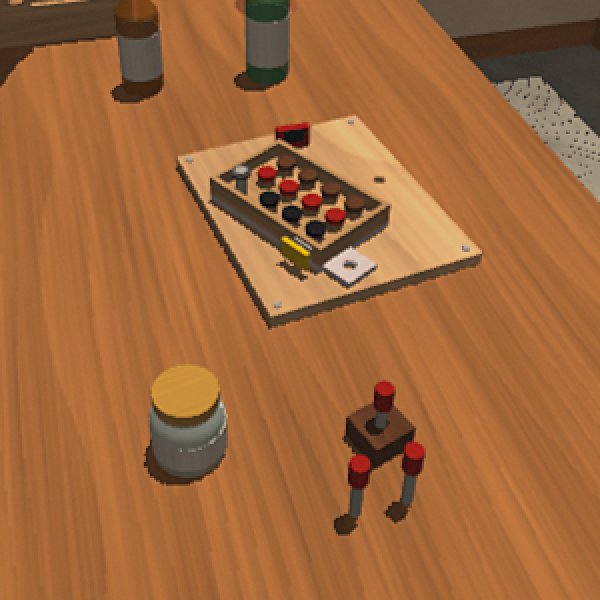

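Three pins show: in the holder (scene crop 168,185; full 205,235), and two free-standing ones (crop 113,172 and 116,193). By world y they lie at −0.364, −0.433 and −0.433. The farthest left (largest y) is the one in the holder, which is the pin meant. The tray is at about swing 0.15, with the pad at crop (336,160). I'll raise over the bottles and look with the wrist camera.

```bash
python3 - <<'E'
from h import *
p=np.array([.243,.63,.42]); r.movel([.243,.63,.42],max_speed=.3)
pos=[.53,-.12,.38]; print(planner.solve_ik(pos,[np.pi,0,.515]))
r.movep(pos,[np.pi,0,.515])
c=cam('wrist'); im=imaging.camera('wrist'); save('w1',im); print(c[2],c[1][:,2])
for t,z in [('pin',0),('holder',0),('tray',.018),('pad',.042),('eye',.028),('socket',.018)]:
    for d in landmark_of(t,'wrist')[:4]:
        print(t,round(d['score'],2),np.round(d['uv'],1),np.round(toplane(c,d['uv'],z),4)[:2])
s=monitor.observe(); print(s['time_s'],s['tool_pos'],s['tcp_rot'],s['force'])
E
```

```text
[-0.52735975  0.41013898  1.05951544  1.48051395 -0.35749913  1.45894041
 -0.51972285]
[ 0.58798973 -0.08522997  0.55329666] [-0.23216851 -0.1314258  -0.9637557 ]
pin 0.76 [429.1 225.7] [ 0.5079 -0.3561]
holder 0.69 [427.6 223.1] [ 0.5106 -0.3511]
tray 0.88 [204.4 130.1] [0.468  0.0514]
tray 0.6 [259.7  12.1] [0.6599 0.0514]
pad 0.72 [292.  155.6] [ 0.5045 -0.0875]
eye 0.76 [327.3 133.1] [ 0.5599 -0.1185]
socket 0.69 [206.3 133.1] [0.4652 0.0469]
socket 0.62 [264.   10.1] [0.6653 0.0472]
5.1667 [ 0.53005454 -0.11985248  0.37999406] [-3.14158529e+00 -4.96379616e-06  5.15360530e-01] [ 0.21612817 -0.14306556 -1.22785494]
```

View pics/w1.png

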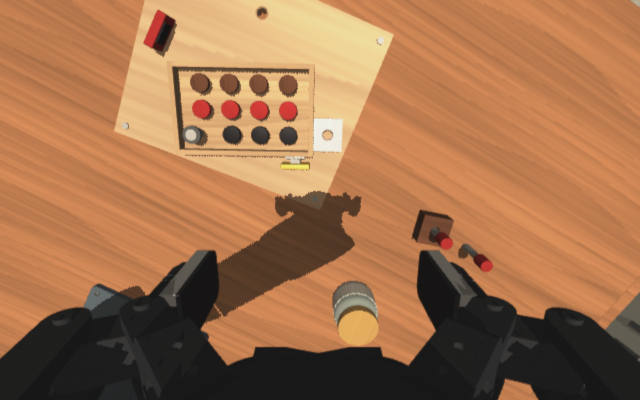

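```bash
cat > fit.py <<'E'
from h import *
from scipy.optimize import least_squares
obs=[('scene','piv',.066,(331.5,199)),('side','piv',.066,(300.5,185.5)),('scene','eye',.028,(287.5,237.5)),('side','eye',.028,(354,232.5)),
('scene','soc',.018,(350,250)),('side','soc',.018,(369.5,189.5)),('wrist','piv',.066,(192,135)),('wrist','eye',.028,(327.5,134)),('wrist','soc',.018,(262,12.5)),
('scene','pin',.083,(204,227.5)),('side','pin',.083,(371.8,293)),('wrist','pin',0.083,(446,243))]
C={n:cam(n) for n in ['scene','side','wrist']}
def res(q):
    pt={'piv':q[:2],'eye':q[:2]+.197*np.r_[np.cos(q[2]),np.sin(q[2])],'soc':q[:2]+.197*np.r_[np.cos(q[3]),np.sin(q[3])],'pin':q[4:6]}
    return np.concatenate([(proj(C[n],[*pt[k],z])-uv) for n,k,z,uv in obs])
s=least_squares(res,[.465,.053,-1.06,-.04,.51,-.36],loss='soft_l1')
print(s.x, s.x[3]-s.x[2]); print(np.round(res(s.x).reshape(-1,2),1).tolist())
a=s.x; print('socket',a[:2]+.197*np.r_[np.cos(a[3]),np.sin(a[3])])
E
python3 fit.py
```

```text
[ 0.46402403  0.05177888 -1.06849672 -0.02273517  0.50928245 -0.35489184] 1.045761550446251
[[-0.7, -0.0], [-0.4, -0.5], [-1.5, -0.8], [0.6, -0.9], [-0.6, -0.3], [-0.2, -0.5], [-0.3, -0.5], [0.4, -0.0], [-0.1, 0.1], [-0.6, -0.2], [-0.4, -0.6], [0.3, -0.1]]
socket [0.66097312 0.04730043]
```

```bash
cat > push.py <<'E'
from h import *
P=np.array([.46402,.05178]); A0=-1.0685; AH=-.0227
def pose(a,d,x=.148,z=.036):
    u=np.r_[np.cos(a),np.sin(a)]; v=np.r_[-u[1],u[0]]
    return [*(P+x*u+d*v),z],[np.pi,0,a+np.pi/2]
def F(a,f0):
    f=np.mean([monitor.observe()['force'] for _ in range(3)],axis=0)-f0
    return -f[:2]@np.r_[-np.sin(a),np.cos(a)]
E
python3 - <<'E'
from push import *
eoat.set_gripper(0)
p,o=pose(A0,-.085,z=.10); r.movep(p,o); p,o=pose(A0,-.085); r.movel(p,o,max_speed=.1); r.dwell(.1)
f0=monitor.observe()['force']; print(monitor.observe()['time_s'],f0)
d=-.075
while d<-.045:
    p,o=pose(A0,d); r.movel(p,o,max_speed=.03); f=F(A0,f0); print(round(d,4),round(f,2),round(monitor.observe()['time_s'],2))
    if f>1.0: break
    d+=.002
np.save('c.npy',np.r_[d,f0])
save('w2',imaging.camera('wrist')); save('s2',imaging.camera('side')[80:280,200:440])
E
python3 -c "
import cv2,numpy as np
a=cv2.imread('pics/w2.png');b=cv2.imread('pics/s2.png');cv2.imwrite('pics/v2.png',np.hstack([cv2.resize(a,(320,200)),cv2.resize(b,(480,400))[:200] if 0 else cv2.resize(b,(240,200))]).repeat(1,0))
cv2.imwrite('pics/v2.png',np.hstack([cv2.resize(a,(400,400)),cv2.resize(b,(400,400))]))"
```

```text
7.9333 [ 0.79836831 -1.24893939 -0.44375608]
-0.075 0.34 8.42
-0.073 0.1 8.67
-0.071 -0.52 8.92
-0.069 -0.31 9.17
-0.067 0.36 9.42
-0.065 -0.48 9.67
-0.063 0.69 9.92
-0.061 0.31 10.17
-0.059 -0.6 10.42
-0.057 0.83 10.67
-0.055 0.39 10.92
-0.053 0.34 11.17
-0.051 0.22 11.42
-0.049 -0.41 11.67
-0.047 -0.27 11.92
```

View pics/v2.png

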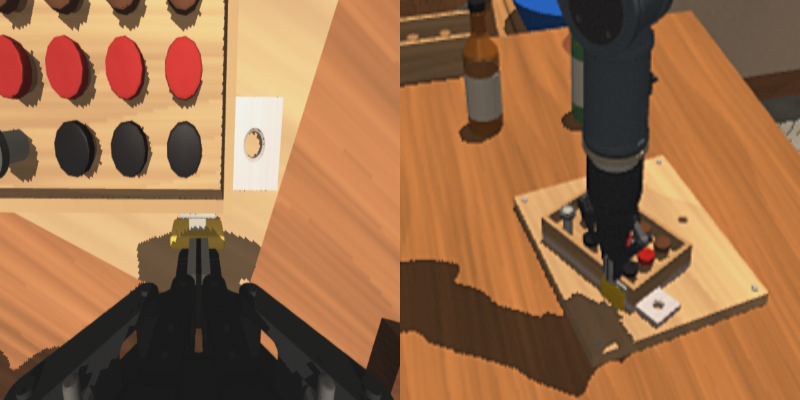

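The left half (wrist view) shows the shut fingers right at the lower edge of the yellow pad (≈198,235) with no clear force yet. The side view agrees. I'll continue with a better averaged force and sense the contact.

```bash
cat >> push.py <<'E'
def F(a,f0,n=6):
    fs=[]
    for _ in range(n): r.dwell(.02); fs.append(monitor.observe()['force'])
    f=np.mean(fs,axis=0)-f0
    return -f[:2]@np.r_[-np.sin(a),np.cos(a)]
E
python3 - <<'E'
from push import *
f0=np.load('c.npy')[1:]; d=-.047
print(F(A0,f0), monitor.observe()['tool_pos'], pose(A0,d)[0])
while d<-.036:
    d+=.002
    p,o=pose(A0,d); r.movel(p,o,max_speed=.03); f=F(A0,f0); print(round(d,4),round(f,2),round(monitor.observe()['time_s'],2))
    if f>1.2: break
np.save('c.npy',np.r_[d,f0])
c=cam('wrist'); imaging.camera('wrist')
for t,z in [('pad',.042),('eye',.028)]:
    for q in landmark_of(t,'wrist')[:3]:
        w=toplane(c,q['uv'],z)[:2]-P; print(t,round(q['score'],2),np.round(q['uv'],1),np.hypot(*w),np.arctan2(w[1],w[0]))
E
```

```text
0.5816893742318223 [ 0.49402228 -0.10059146  0.03598392] [np.float64(0.49407851582098716), np.float64(-0.10056659703005993), 0.036]
-0.045 0.4 12.47
-0.043 0.63 12.82
-0.041 -0.42 13.17
-0.039 0.36 13.52
-0.037 0.43 13.87
-0.035 0.08 14.22
pad 0.76 [315.8 231. ] 0.14972368651759346 -1.2894187236062942
eye 0.78 [406.9 164.5] 0.19604012249741665 -1.0652655601045895
```

```bash
python3 - <<'E'
from h import *
s=monitor.observe(); print(s['opening'],s['tool_pos'],s['tcp_rot'],s['force'])
c=cam('wrist'); im=imaging.camera('wrist'); print('tcp px',proj(c,s['tool_pos']))
save('v3',cv2.resize(im[130:330,200:460],(780,600),interpolation=cv2.INTER_CUBIC))
E
```

```text
0.0013954338598613104 [ 0.50456333 -0.09482035  0.03600061] [3.14157708e+00 2.54443900e-05 5.02251819e-01] [ 0.64936581 -0.27861054  0.14859281]
tcp px [319.31267539 230.7734804 ]
```

View pics/v3.png

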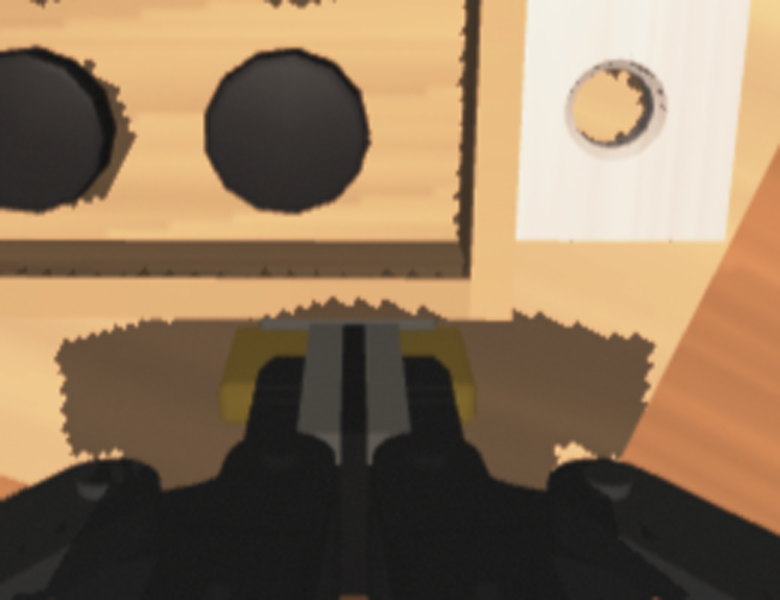

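```bash
python3 - <<'E'
from h import *
s=monitor.observe(); t=np.array(s['tool_pos']); out=[]
for n in ['side','scene']:
    c=cam(n); im=imaging.camera(n).copy(); q=proj(c,t); q2=proj(c,t+[0,0,.03]); print(n,q,q2)
    x,y=int(q[0])-33,int(q[1])-35
    cr=cv2.resize(im[y:y+60,x:x+66],(396*1,360),interpolation=cv2.INTER_CUBIC)
    for p,col in [(q,(0,255,0)),(q2,(255,0,255))]: cv2.circle(cr,tuple(int(v) for v in ((p+.5-[x,y])*6)),3,col,-1)
    out.append(cr)
save('v4',np.hstack(out))
E
```

```text
side [330.44138458 226.19078505] [330.71846991 216.85986904]
scene [289.9708078  222.27901294] [289.51632984 214.71791859]
```

View pics/v4.png

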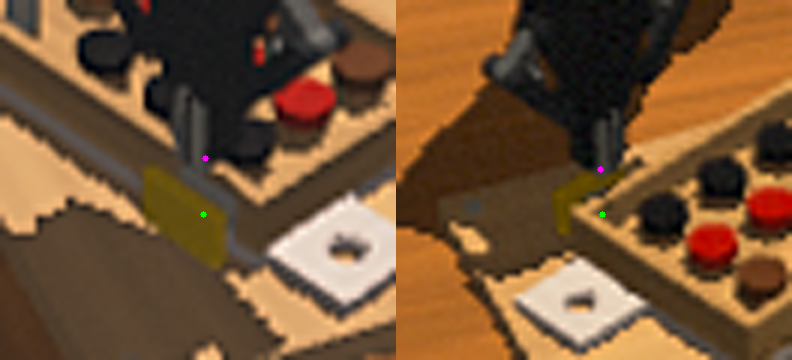

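The enlarged views show the real fingertips sitting about 28 mm above the reported TCP: green is the reported TCP, and the tips end near magenta, at z≈0.064. So the fingers passed over the pad (left crop 190,225) and pressed nothing. I'll go back, lower by that offset and push again.

```bash
cat > a.py <<'E'
from push import *
Z=.010
p,o=pose(A0,-.085,z=.036); r.movel(p,o,max_speed=.1); 
z=.036
f0=monitor.observe()['force']
while z>Z+.001:
    z-=.0065; p,o=pose(A0,-.085,z=z); r.movel(p,o,max_speed=.06)
    f=monitor.observe()['force']-f0; print('z',round(z,4),np.round(f,1))
    if f[2]>5: break
r.dwell(.1); f0=np.mean([(r.dwell(.02),monitor.observe()['force'])[1] for _ in range(8)],axis=0)
d=-.072
while d<-.046:
    p,o=pose(A0,d,z=z); r.movel(p,o,max_speed=.03); f=F(A0,f0,3); print(round(d,4),round(f,2),round(monitor.observe()['time_s'],2))
    if f>1.2: break
    d+=.002
np.save('c.npy',np.r_[d,z,f0])
E
python3 a.py
```

```text
z 0.0295 [-0.7 -0.3  0.6]
z 0.023 [ 0.3 -0.1  0.9]
z 0.0165 [ 0.4 -0.1  1. ]
z 0.01 [ 0.4 -0.2  0.5]
-0.072 0.06 17.07
-0.07 0.06 17.37
-0.068 0.01 17.67
-0.066 -0.23 17.97
-0.064 0.76 18.27
-0.062 0.35 18.57
-0.06 0.53 18.87
-0.058 1.37 19.17
```

```bash
cat > arc.py <<'E'
from push import *
c=np.load('c.npy'); d,z,f0=c[0]+.001,c[1],c[2:]
a=A0
T=lambda: round(monitor.observe()['time_s'],2)
while a<AH-.075:
    a=min(a+.12,AH-.07); p,o=pose(a,d,z=z); r.movel(p,o,max_speed=.06); f=F(a,f0,2); print(round(a-AH+1.15,3),round(f,2),T())
    if f>7: break
# final: small steps
step=.002; hist=[]
for i in range(30):
    a+=step/.148*1.0; p,o=pose(a,d,z=z); r.movel(p,o,max_speed=.03); f=F(a,f0,2); print(round(a-AH+1.15,4),round(f,2),T())
    if f>8.5: break
    step=.002 if f<3.5 else min(.002,max(.0003,.5*(10-f)/8*.001*1.0))
np.save('c2.npy',np.r_[a,d,z,f0])
E
python3 arc.py
```

```text
0.224 -0.01 19.68
0.344 0.6 20.18
0.464 -0.76 20.68
0.584 0.13 21.18
0.704 -0.23 21.68
0.824 0.15 22.18
0.944 0.29 22.68
1.064 0.28 23.18
1.08 0.43 23.47
1.0935 0.5 23.75
1.107 1.45 24.03
1.1205 0.89 24.32
1.1341 2.84 24.6
1.1476 8.4 24.88
1.1496 9.21 25.17
```

```bash
python3 - <<'E'
from push import *
c=np.load('c2.npy'); a,d,z,f0=c[0],c[1],c[2],c[3:]
for i in range(5): print(round(F(a,f0,10),2), end=' ')
s=monitor.observe(); print(s['time_s'],s['tool_pos'])
# back off, look
p,o=pose(a,d-.03,z=z); r.movel(p,o,max_speed=.06); r.dwell(.1); print('free',F(a,f0))
r.movel([p[0],p[1],.12],max_speed=.3)
r.movep([.60,-.03,.25],[np.pi,0,1.55])
c=cam('wrist'); im=imaging.camera('wrist'); save('w5',im)
for t,zz in [('eye',.028),('socket',.018)]:
    for q in landmark_of(t,'wrist')[:2]:
        w=toplane(c,q['uv'],zz)[:2]; print(t,round(q['score'],2),np.round(q['uv'],1),w,np.hypot(*(w-P)),np.arctan2(*(w-P)[::-1]))
print(monitor.observe()['time_s'])
E
```

```text
9.26 9.26 9.1 9.25 8.99 26.0 [ 0.60981022 -0.01116285  0.01002046]
free -0.46732996037575203
eye 0.74 [371.8  95.3] [0.66106133 0.04856652] 0.19706753017686418 -0.016307189339942203
socket 0.56 [368.3  92.9] [0.65850378 0.05156839] 0.1944838940063184 -0.0010880822472071167
28.1
```

View pics/w5.png

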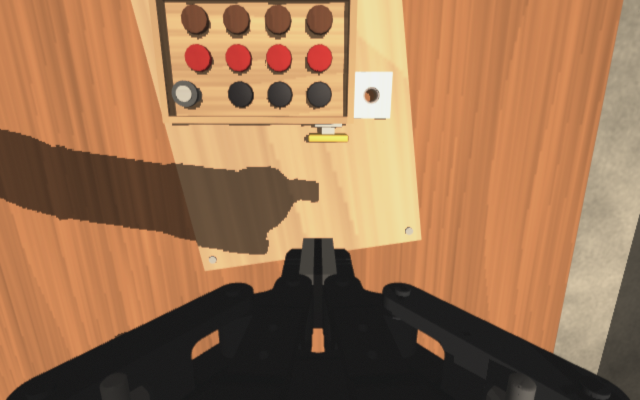

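Tray home: the ear's eye is at (372,95) → (0.661, 0.0486), and the force was held at about 9.2 N for more than a second. Now the pin.

```bash
python3 - <<'E'
from h import *
r.movep([.5093,-.3549,.16],[np.pi,0,np.pi/2]); eoat.set_gripper(.5)
c=cam('wrist'); im=imaging.camera('wrist'); s=monitor.observe()
hsv=cv2.cvtColor(im,cv2.COLOR_RGB2HSV); m=((hsv[...,0]<8)|(hsv[...,0]>172))&(hsv[...,1]>180)&(hsv[...,2]>70)
n,l,st,ce=cv2.connectedComponentsWithStats(m.astype(np.uint8))
for i in range(1,n):
    if st[i,4]>60: print(st[i],ce[i].round(1),toplane(c,ce[i],.075)[:2])
for t,z in [('pin',0),('holder',0)]:
    for q in landmark_of(t,'wrist')[:3]: print(t,round(q['score'],2),np.round(q['uv'],1),toplane(c,q['uv'],z)[:2])
print('pred top',proj(c,[.5093,-.3549,.083]),'tcp',proj(c,s['tool_pos']),proj(c,np.array(s['tool_pos'])+[0,0,.028]),s['tool_pos'],s['time_s'],s['opening'])
save('w6',im)
E
```

```text
[307 185  24  17 249] [319.5 192.1] [ 0.50983731 -0.35323644]
[308 274  22  20 346] [318.6 283.2] [ 0.50911082 -0.43447158]
pin 0.89 [317.  177.8] [ 0.5077283  -0.35744747]
pin 0.66 [318.7 247.2] [ 0.50947958 -0.43388604]
pin 0.37 [270.1 245.7] [ 0.45708019 -0.43210532]
holder 0.97 [315.9 173. ] [ 0.50661768 -0.3524779 ]
pred top [318.8456068  196.75240614] tcp [319.46427448 233.005396  ] [319.78834632 254.672216  ] [ 0.50935804 -0.35480929  0.16003732] 29.95 0.5047103427806406
```

View pics/w6.png

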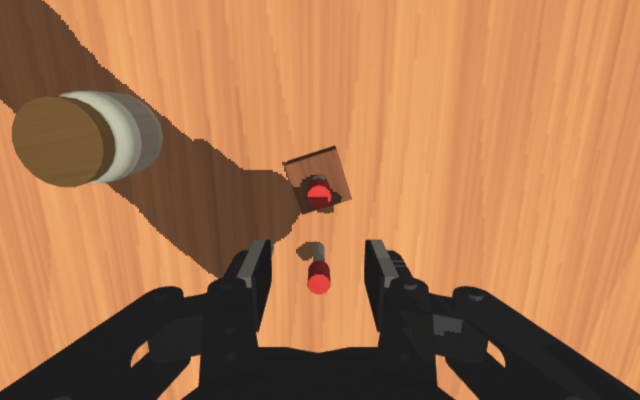

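The red head of the holder pin is at (319,195), midway between the pads at columns 268 and 370. The look-alike free-standing pin is at (319,283), behind. Confirmed as the leftmost, so I'll grasp it.

```bash
python3 - <<'E'
from h import *
f0=monitor.observe()['force']
for z in (.06,.04,.027):
    r.movel([.5094,-.355,z],max_speed=.12); f=monitor.observe()['force']-f0; print(z,np.round(f,1))
    if f[2]>6: break
eoat.set_gripper(0); s=monitor.observe(); print(s['opening'],s['finger_force'],s['force']-f0,s['time_s'])
out=[]
c=cam('side'); im=imaging.camera('side'); q=proj(c,[.5094,-.355,.06]).astype(int); out.append(cv2.resize(im[q[1]-30:q[1]+30,q[0]-33:q[0]+33],(396,360),interpolation=cv2.INTER_CUBIC))
c=cam('scene'); im=imaging.camera('scene'); q=proj(c,[.5094,-.355,.06]).astype(int); out.append(cv2.resize(im[q[1]-30:q[1]+30,q[0]-33:q[0]+33],(396,360),interpolation=cv2.INTER_CUBIC))
save('v7',np.hstack(out))
E
```

```text
0.06 [-0.7 -0.  -0. ]
0.04 [-0.4 -0.2  0.4]
0.027 [-0.5 -0.  -0.1]
0.20950302871400486 58.47773015499115 [-0.40533605 -0.17581863  3.7672778 ] 31.95
```

View pics/v7.png

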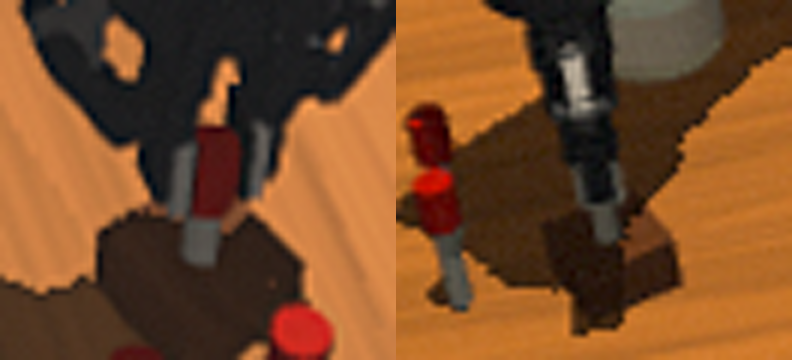

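```bash
python3 - <<'E'
from h import *
r.movel([.5094,-.355,.16],max_speed=.2)
for y in (-.0227,np.pi-.0227): print(y,planner.solve_ik([.661,.048,.16],[np.pi,0,y]))
o=[np.pi,0,-.0227]
r.movep([.661,.048,.16],o); r.movel([.661,.048,.072],max_speed=.15); r.dwell(.1)
s=monitor.observe(); print(s['opening'],s['time_s'],s['tool_pos'],s['joints'])
out=[]
for n in ['side','scene']:
    c=cam(n); im=imaging.camera(n); q=proj(c,[.661,.048,.035]); x,y=q.astype(int)-[26,36]; print(n,q,x,y)
    out.append(cv2.resize(im[y:y+72,x:x+52],(390,540),interpolation=cv2.INTER_CUBIC))
    for k,t in ((.045,'tip'),(.1,'top')): print(proj(c,[.661,.048,k]))
save('v8',np.hstack(out)); save('w8',imaging.camera('wrist'))
E
```

```text
-0.0227 [-0.64799178  0.79422084  0.99675688  1.54558192 -0.70052275  1.19226163
 -1.11385041]
3.118892653589793 [-0.22532272  0.59418323  0.13949482  1.52911995 -0.09121742  1.02466001
  1.48606829]
0.21068889099740024 35.4167 [0.66183297 0.04757873 0.07334049] [-0.62086224  0.87453374  0.92458506  1.63604818 -0.78870933  1.04211911
 -1.0416361 ]
side [369.66220905 183.93684414] 343 147
[369.9377527  181.00317137]
[371.5035041  164.33284657]
scene [349.81173028 245.41534171] 323 209
[349.91084136 242.86141301]
[350.47163895 228.41058651]
```

View pics/v8.png

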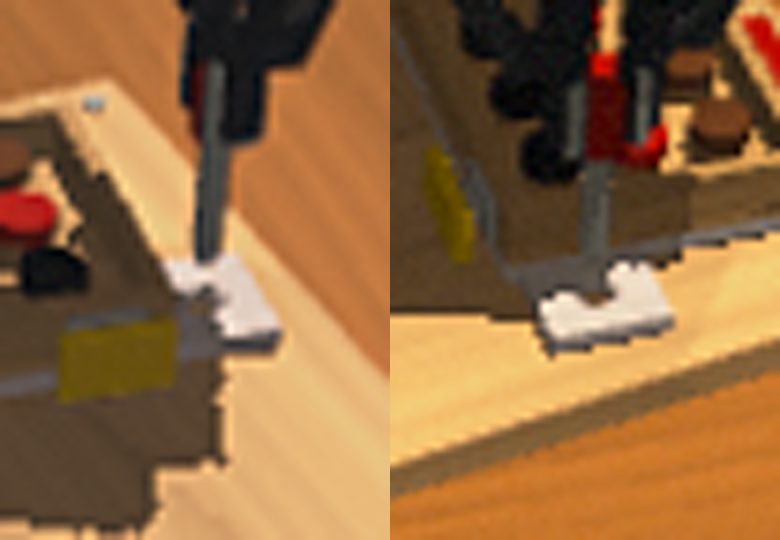

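Both views show the pin held upright. Its tip is at left crop (207,260) and right crop (594,258), right above the eye at (205,297)/(595,293). The TCP reads about 1 mm off its target, so I'll check the force before lowering.

```bash
python3 - <<'E'
from h import *
for _ in range(3): s=monitor.observe(); print(s['force'].round(1),s['wrist_torque'].round(2),np.array(s['tool_pos']).round(4),s['tcp_rot'].round(4),s['time_s']); r.dwell(.1)
c=cam('wrist'); imaging.camera('wrist')
for q in landmark_of('eye','wrist')[:2]+landmark_of('pin','wrist')[:2]: print(q,toplane(c,q['uv'],.028),toplane(c,q['uv'],.045))
im=cv2.imread('pics/w8.png'); cv2.imwrite('pics/v9.png',im)
E
```

```text
[-0.1  0.8 -1.1] [ 0.02 -0.04 -0.02] [0.6615 0.048  0.0729] [-3.1413e+00 -1.3000e-03 -2.2600e-02] 35.5667
[0.3 0.4 0.2] [-0.03  0.02 -0.06] [0.6612 0.0481 0.0726] [-3.1414e+00 -8.0000e-04 -2.2500e-02] 35.6667
[-0.7 -0.   0.2] [-0.02  0.01 -0.01] [0.6611 0.0481 0.0723] [-3.1414e+00 -4.0000e-04 -2.2600e-02] 35.7667
{'uv': [317.6, 207.0], 'score': 0.82} [0.66095802 0.04850678 0.028     ] [0.666142   0.04839247 0.045     ]
{'uv': [317.4, 216.2], 'score': 0.72} [0.65436816 0.04879892 0.028     ] [0.66006699 0.04866179 0.045     ]
```

View pics/v9.png

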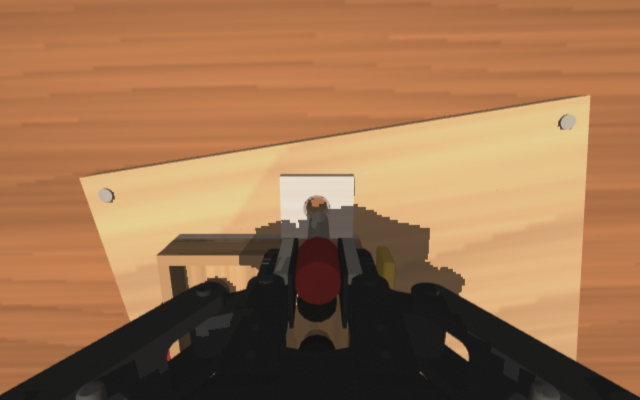

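```bash
cat > ins.py <<'E'
from h import *
x,y=.6613,.0483
r.movel([x,y,.060],max_speed=.05); r.dwell(.3)
f0=np.mean([(r.dwell(.03),monitor.observe()['force'])[1] for _ in range(5)],axis=0)
z=.060
while z>.0275:
    z=max(z-.004,.027); r.movel([x,y,z],max_speed=.04); r.dwell(.06); s=monitor.observe(); f=s['force']-f0
    print(round(z,4),f.round(1),np.array(s['tool_pos']).round(4),round(s['opening'],3),round(s['time_s'],2))
    if f[2]>6 or np.hypot(*f[:2])>8: break
E
python3 ins.py
```

```text
0.056 [ 0.2 -0.6  0.4] [0.6612 0.0483 0.0558] 0.208 37.18
0.052 [ 0.6 -0.5 -0.3] [0.6612 0.0483 0.0519] 0.209 37.49
0.048 [0.9 0.5 0.9] [0.6612 0.0483 0.0479] 0.21 37.8
0.044 [ 0.1 -0.3  0. ] [0.6612 0.0483 0.0439] 0.206 38.11
0.04 [ 1.3  0.4 -0.6] [0.6612 0.0483 0.0399] 0.209 38.42
0.036 [-0.7 -0.7  0.8] [0.6612 0.0483 0.0359] 0.214 38.73
0.032 [ 0.1  0.7 -0.1] [0.6612 0.0483 0.0319] 0.212 39.03
0.028 [ 0.8 -0.7  0.3] [0.6612 0.0483 0.0279] 0.214 39.34
0.027 [-0.8  0.8  6.5] [0.6617 0.0482 0.0277] 0.208 39.65
```

The pin slid down freely and met the bench at the expected depth. Release, rise and check.

```bash
python3 - <<'E'
from h import *
eoat.set_gripper(.5); r.dwell(.2); r.movel([.6613,.0483,.10],max_speed=.08); r.movel([.6613,.0483,.22],max_speed=.2); r.dwell(.3)
s=monitor.observe(); print(s['time_s'],s['force'],s['opening'])
out=[]
for n in ['side','scene']:
    c=cam(n); im=imaging.camera(n); q=proj(c,[.661,.048,.05]); x,y=q.astype(int)-[26,36]
    cr=cv2.resize(im[y:y+72,x:x+52],(390,540),interpolation=cv2.INTER_CUBIC)
    for k in (.055,.083): cv2.circle(cr,tuple(int(v) for v in (proj(c,[.661,.048,k])+.5-[x,y])*7.5),3,(0,255,0),-1)
    out.append(cr)
save('v10',np.hstack(out))
E
```

```text
42.3167 [ 0.59975565 -0.82110885  0.03975764] 0.5024346400901231
```

View pics/v10.png

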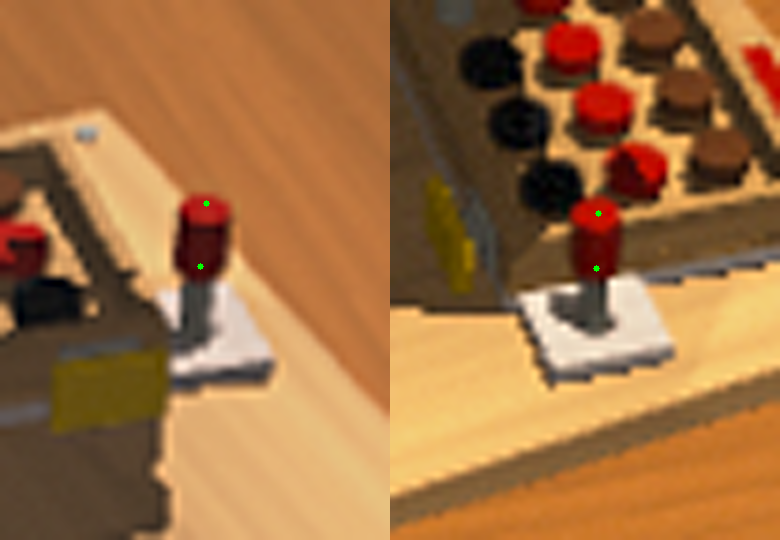

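The pin stands upright in the eye. Its head spans crop (206,203)–(200,266), matching the predicted heights of 83 and 55 mm, so it is fully down. The gripper is clear, so I'm handing in.

```bash
python3 -c "
from h import *
print(job.sign_off())"
```

```text
the job is handed in; nothing more can be done
None
```

I swung the tray home and held it by the pad at about 9.2 N for over a second. The lock pin is fully down through the eye into the board and released, the bottles and jar were never approached, and I handed the job in just after 42 s; the sign-off call returned no verdict.

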